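Load a test pod through the sprung dust flap of a test bay

TASK

Load the orange-handled test pod into the test bay: set it in the open end of the channel, slide it nose first along the channel floor so that it pushes the yellow sprung flap open (do not lift it over the flap), feel gently for the contact slot hidden under the blue hood and push the pod fully home in it. Never force it, then let go and back away so that the flap is left shut behind the pod; leave everything else on the bench where it is.

Things in the scene. Friction and masses are not known exactly. Their poses are not given: they have to be found in the camera images.
- pod_grip (a point): Point on the orange handle of the test pod (0.15 to 0.3 kg), mid-body, 46 mm above the pod's underside; +x the way its nose points, z up. Handle 30 mm (x) by 16 mm (y), from 22 to 70 mm above the underside: grip it across y at this height or a little higher, so the fingertips clear the bay's walls. Grey body 60 (x) by 32 (y) by 22 mm high. Grip firmly: it can tip in a weak grip.
- pod_nose (a point): Tip of that pod's brass nose, 55 mm ahead (+x) of pod_grip and 13 mm above the underside; axes as pod_grip. The nose is 20 mm wide, 12 mm high (7 to 19 mm above the underside) and stands out 25 mm from the body's front.
- spare_grip (a point): A spare pod of the same shape and size with a blue handle; same point and axes. Bystander: leave it alone.
- bay: Test bay, fixed, pose differs each time. Origin on the bench, on the channel's centreline, in the plane of the shut flap; +x runs from the open entry to the dock, y left. Base plate x -120 to 170 mm, top (the floor the pod slides on) 8 mm above the bench. Channel walls 60 mm apart, tops 28 mm above the bench, x -110 to 130. It and the pod may press on each other with 35 N at most.
- bay_entry (a point): Middle of the entry on the channel floor, 75 mm before the flap (x = -75 mm in the bay's frame; axes as the bay): the pod's middle can be set down here, nose towards the dock, its tip 20 mm short of the flap.
- bay_dock (a point): On the channel floor and centreline at the black contact jaws' front face, x = 133 mm in the bay (axes as the bay). Slot in them 23 mm wide, 18 mm deep to a stop, parallel to the channel; its middle is 11 mm left to 11 mm right of here, each time different, not measured: touch the face with the nose, back off, try again to one side. The jaws give 4 mm in +x (3 N/mm), then are rigid.
- bay_home (a point): Where the pod's middle is when home, on the channel floor and centreline, x = 96 mm in the bay (axes as the bay); its y then differs by the slot's offset. With the nose stopped by the jaws' face the pod's middle is at x = 78 mm. Blue hood over the jaws: x 118 to 170 mm in the bay, underside 44, top 50 mm above the bench, 76 mm wide inside; the handle stays in front of it.
- flap (a joint): Slick yellow upright flap 62 mm long, 3 thick, top 28 mm above the bench, on a vertical hinge at the left wall (x = 0, y = 34 mm in the bay). Radians: 0 shut across the channel, up to 1.57 pushed in towards the dock. Its spring (0.06 N m shut, 0.2 open) presses 2 to 4 N on the pod, to the right. It leans on the pod's left side and swings shut once the tail is some 63 mm past x = 0.
- board: Green circuit board 100 x 140 mm lying on the bench, origin under its middle. Bystander.
- meter: Black multimeter 140 x 90 x 34 mm lying on its back, origin under its middle. Bystander.
- driver: Screwdriver lying on the bench. Bystander.
- brush: Small brush lying on the bench. Bystander.
- can: Spray can, 52 mm across, 150 mm high, upright, origin under its middle. Bystander.
- mug: Blue mug, 80 mm across, 90 mm high, origin under its middle. Bystander.
Not all that is in view belongs to the job. What is shaped like the part that bears pod_grip but green is not meant.

How it is judged:
By the outcome, as a careful person would: the job done as asked, in the order asked, and still so for the second after the job is handed in, with the robot touching nothing.
It also fails if it takes over 72 s, if anything falls off the work surface, if the arm or the gripper's body presses on something with over 40 N, if the wrist force passes 120 N, or if a joint passes its speed limit or range.

ROBOT

A 6-joint arm with a two-finger parallel gripper is mounted at the origin on the work surface. World frame = base frame: x ahead of the robot, y to its left, z up, the work surface at z = 0. Lengths are in m, angles in rad, forces in N, time in s.
With the tool pointing down it reaches from about 0.25 to 0.775 m from the base axis. Payload 4 kg.
Tool frame: the origin (TCP) lies midway between the tips of the shut fingers; the grasp point (between the pads) lies 19 mm behind it; z points along the fingers, y is the line along which they close (so a half turn about z gives the same grasp; the last joint's range is limited). The gripper opens to 94 mm and grips with 3 to 60 N. Pads are 16 mm wide; open, the fingers measure 119 mm over their backs; the gripper's body (75 mm by 177 mm) begins 78 mm behind the grasp point.
Start: joints at [-1.252, 0.087, 1.371, -0, 1.684, -0.103], TCP at [0.225, -0.502, 0.206] pointing down, gripper open.
Joint ranges: [-3.1, 3.1], [-0.76, 2.03], [0.27, 2.55], [-1.08, 4.22], [0.17, 2.65], [-2.57, 2.57]. Speed limits (rad/s): [2.79, 2.79, 3.14, 3.14, 3.14, 3.14].

INTERFACE

Orientations are given as [roll, pitch, yaw] about the fixed x, y, z axes, in that order (R = Rz(yaw) Ry(pitch) Rx(roll)).
In Python, from bench import get_obs, snapshot, close_job gives the robot as it stands. The module is installed in compiled form; this text tells all that it offers.
- The arm moves only by the tool drive_tool, never from a script. Its argument "commands" is a list of rows, each a list of 6 numbers: the shift along the tool's x, y, z in units of 0.04 m (1.0 is 0.04 m), then the turn, a rotation vector about the tool's x, y, z in units of 0.1 rad (1.0 is 0.1 rad). In form: [[dx, dy, dz, wx, wy, wz], ...]. A call has 1 to 20 rows; each row shifts and turns the commanded pose from where the row before left it, along the tool's axes as they then stand; what a row does not reach is not made up. A row lasts 1/8 s, in which the tool goes at most 62.5 mm and 10.7 degrees, less where a joint would pass 70% of its speed; a pose out of reach is approached as far as the arm can. A call with a number of a shift or a turn outside -1 to 1 is refused whole. A call with a gripper value outside its range is refused whole. "gripper" is the closure, from 0 (fully open) to 1 (shut), set as the call begins (left out, the last holds). The fingers move at their own pace and stop on an object; the grip force is fixed at half the most. Time passes only in rows, so rows that do not move let the fingers close. It gives the time, the measured TCP pose, the force, the opening and the grip force at its end, in the units of the state.
- get_obs(): the state, without advancing time (a new reading comes with each control period).
- snapshot(name): name is "scene" or "top" or "wrist"; returns a dict with "image" (420x560x3 uint8, blue, green, red), "range_z" (420x560 float32, m along the optical axis (not along the pixel's ray), 0 where there is no reading), "fx", "fy", "cx", "cy" (pixels), "k1" (the pictures are not rectified: a ray, as slopes to the right and down, at radius r is drawn at 1 + k1 r^2 times it, then the intrinsics apply), "rvec" (rotation vector, rad) and "tvec" (3), from world to camera coordinates, as OpenCV has them. Camera axes: x right, y down, z forward; pixel columns grow to the right and rows downward; lengths in m; the calibration is good to about 2 mm. A picture is of the moment at which its call begins.
- close_job(): hands the job in; it is judged then, once.
The state is a dict: "time": time; "joint_positions": joint angles; "qvel": joint speeds; "joint_torque": joint torques, N m; "tool_pos": TCP position; "ee_rot": TCP orientation; "wrist_force": force on the tool from outside, world axes, zero at the start; "wrist_torque": the same for the moment, N m; "width": finger opening in m; "finger_force": force on a finger pad.
Only numpy, scipy, OpenCV 4.12 (cv2) and the standard library are available. Lean on these libraries where they do the work, as an engineer would, in place of code of your own. Each camera call takes 0.05 s, during which the arm holds its last target. There are 200 camera calls.

## Working session

There is one attempt and no reset: what is moved stays moved. The work goes in short steps, Python scripts to look and compute and a tool call to move; the robot and the scene stay as the last step left them, time stands still between calls to the robot, and variables do not carry over. Pictures are saved under pics/ and viewed, at most 10 in all, crops included, and the job is handed in when it is done.

Besides the shell and the picture viewer there is one more tool, called as name(argument=value, ...), one argument or row to a line, values as JSON. drive_tool: Moves the arm, as the interface text tells. Its arguments: {"type":"object","properties":{"commands":{"type":"array"},"gripper":{"type":"number"}},"required":["commands"]}

```bash
mkdir -p pics; cat > h.py <<'E'
import numpy as np, cv2
from bench import get_obs, snapshot, close_job
def cam(s):
    R=cv2.Rodrigues(np.array(s['rvec'],float))[0]; t=np.array(s['tvec'],float).ravel()
    return R,t
def slopes(s,uv):
    uv=np.atleast_2d(np.array(uv,float)); d=np.c_[(uv[:,0]-s['cx'])/s['fx'],(uv[:,1]-s['cy'])/s['fy']]
    u=d.copy()
    for _ in range(20): u=d/(1+s['k1']*(u**2).sum(1))[:,None]
    return u
def plane(s,uv,z):
    R,t=cam(s); d=np.c_[slopes(s,uv),np.ones(len(np.atleast_2d(uv)))]@R; c=-R.T@t
    return c+d*((z-c[2])/d[:,2])[:,None]
def cloud(s):
    R,t=cam(s); h,w=s['range_z'].shape
    v,u=np.mgrid[:h,:w]; uv=np.c_[u.ravel(),v.ravel()]
    z=s['range_z'].ravel(); p=np.c_[slopes(s,uv)*z[:,None],z]
    P=(p-t)@R; P[z==0]=np.nan
    return P.reshape(h,w,3)
E
python3 - <<'E'
from h import *
a=snapshot('scene');b=snapshot('top')
import pickle;pickle.dump((a,b),open('s.pkl','wb'))
for n,s in(('scene',a),('top',b)):
    cv2.imwrite(f'pics/{n}0.png',s['image']);print(n,s['fx'],s['k1'],-cam(s)[0].T@cam(s)[1])
print(get_obs())
E
```

```text
scene 492.6616314434957 -0.18129264450224497 [ 1.47717414 -0.24081403  1.01310291]
top 445.8637074182195 -0.0961532621831178 [0.35041244 0.04396796 1.11091444]
{'time': 0.1, 'joint_positions': array([-1.25210644e+00,  8.78618236e-02,  1.37210951e+00,  9.70947737e-06,
        1.68361157e+00, -1.03108863e-01]), 'qvel': array([-4.14959524e-05, -2.22272643e-03, -3.41690732e-03,  3.47320280e-05,
        5.05408902e-04,  9.19938206e-04]), 'joint_torque': array([ 2.16081207e-03, -3.41255236e+01, -3.03300440e+01,  7.19476235e-02,
        3.03927180e-02, -9.63743764e-05]), 'tool_pos': array([ 0.22500676, -0.5013156 ,  0.20442853]), 'ee_rot': array([-3.13961397e+00, -2.14446994e-04,  4.21799621e-01]), 'wrist_force': array([ 0.61845723, -0.00142938, -0.50188375]), 'wrist_torque': array([-0.02102196,  0.02930781, -0.03910978]), 'finger_force': 0.0, 'width': 0.09440063372534781}
```

View pics/scene0.png

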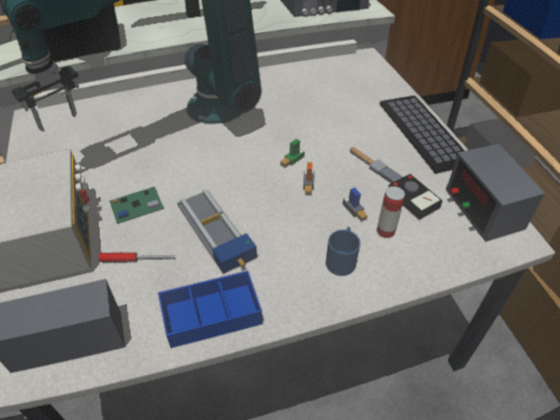

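View pics/top0.png

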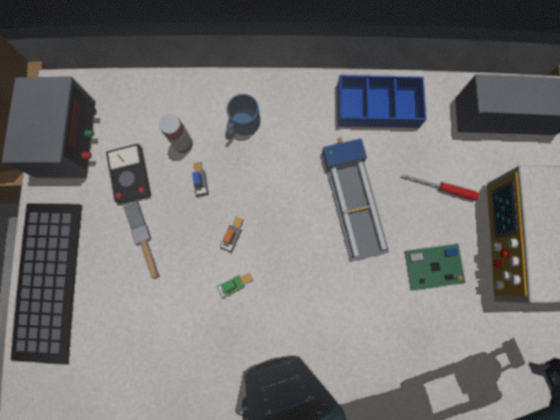

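The scene view shows the orange pod at (309,178), the bay from (195,205) to its hood at (235,250), and the blue spare at (355,200). In the top view the orange pod is at (231,236) with its nose at (238,222). The bay's hood is at (345,153), its flap at (357,210) and its entry at (370,250).

```bash
python3 - <<'E'
from h import *
import pickle; a,b=pickle.load(open('s.pkl','rb'))
def mask(s,lo,hi,roi):
    hsv=cv2.cvtColor(s['image'],cv2.COLOR_BGR2HSV); m=cv2.inRange(hsv,lo,hi); k=np.zeros_like(m); x0,y0,x1,y1=roi;k[y0:y1,x0:x1]=m[y0:y1,x0:x1]; return k>0
def tri(ua,ub):
    A=[];B=[]
    for s,uv in((a,ua),(b,ub)):
        R,t=cam(s);d=R.T@np.r_[slopes(s,uv)[0],1];d/=np.linalg.norm(d);M=np.eye(3)-np.outer(d,d);A.append(M);B.append(M@(-R.T@t))
    return np.linalg.solve(sum(A),sum(B))
for n,s,roi in(('scene',a,(295,155,325,200)),('top',b,(212,210,250,255))):
    C=cloud(s)
    for nm,lo,hi in(('orange',(3,150,120),(13,255,255)),('brass',(14,80,80),(28,255,255))):
        m=mask(s,lo,hi,roi); P=C[m];P=P[~np.isnan(P[:,0])]
        v,u=np.nonzero(m); print(n,nm,m.sum(),u.mean().round(1),v.mean().round(1),P.mean(0).round(4),P[:,2].min().round(3),P[:,2].max().round(3), np.percentile(P[:,2],[50,80,95]).round(3))
        if nm=='orange':
            T=P[P[:,2]>np.percentile(P[:,2],95)-.006]; print('  top face',len(T),T.mean(0).round(4),cv2.minAreaRect((T[:,:2]*1000).astype(np.float32)))
        else: print('  rect', cv2.minAreaRect((P[:,:2]*1000).astype(np.float32)))
# body of the pod via height
C=cloud(b); sub=C[205:258,208:252].reshape(-1,3); q=sub[(sub[:,2]>.01)]; print('pod all',len(q),cv2.minAreaRect((q[:,:2]*1000).astype(np.float32)))
# bay
m=mask(b,(100,100,40),(125,255,255),(315,130,372,172)); P=C[m]; T=P[(P[:,2]>.042)]; print('hood',len(T),T.mean(0),cv2.minAreaRect((T[:,:2]*1000).astype(np.float32)))
m=mask(b,(18,80,80),(35,255,255),(335,190,375,225)); P=C[m]; print('flap',len(P),P.mean(0),cv2.minAreaRect((P[:,:2]*1000).astype(np.float32)))
sub=C[160:262,320:395].reshape(-1,3); T=sub[(sub[:,2]>.021)&(sub[:,2]<.036)]; r=cv2.minAreaRect((T[:,:2]*1000).astype(np.float32)); print('walls',len(T),r,cv2.boxPoints(r))
F=sub[(sub[:,2]>.004)&(sub[:,2]<.013)];print('floor',len(F),F.mean(0))
# two view hood centroid of flap
ma=mask(a,(18,80,80),(35,255,255),(190,200,235,232)); v,u=np.nonzero(ma);v2,u2=np.nonzero(m)
print('flap tri',tri((u.mean(),v.mean()),(u2.mean(),v2.mean())))
w=[x for x in cv2.resize(b['image'][120:270,190:410],None,fx=3.5,fy=3.5,interpolation=3)[None]];cv2.imwrite('pics/crop.png',w[0])
E
```

```text
scene orange 21 309.2 165.6 [0.4792 0.1763 0.0705] 0.067 0.075 [0.07  0.072 0.074]
  top face 20 [0.4795 0.1762 0.0707] ((480.12750244140625, 176.7854766845703), (8.811092376708984, 28.945798873901367), 69.75798034667969)
scene brass 53 307.9 188.5 [0.5193 0.1603 0.0193] 0.011 0.024 [0.02  0.022 0.023]
  rect ((518.6322021484375, 160.48129272460938), (17.67808723449707, 31.209121704101562), 69.61482238769531)
top orange 54 227.8 235.5 [0.478  0.18   0.0708] 0.066 0.076 [0.071 0.072 0.074]
  top face 52 [0.4781 0.1797 0.071 ] ((478.14471435546875, 179.79644775390625), (10.856768608093262, 25.73456573486328), 68.6232681274414)
top brass 71 237.3 222.1 [0.5181 0.1643 0.0199] 0.016 0.024 [0.02  0.021 0.023]
  rect ((518.1568603515625, 163.8599853515625), (18.76333999633789, 23.104999542236328), 72.92362213134766)
pod all 421 ((490.58428955078125, 176.059326171875), (32.42435073852539, 85.30467224121094), 67.85174560546875)
hood 702 [ 0.69240247 -0.09917247  0.05046603] ((693.2191162109375, -98.64983367919922), (50.2894401550293, 96.87166595458984), 15.171229362487793)
flap 52 [ 0.55510667 -0.13622257  0.02272676] ((556.7091064453125, -135.64743041992188), (6.773837566375732, 54.59794998168945), 14.783278465270996)
walls 895 ((569.6798095703125, -131.89053344726562), (250.83201599121094, 100.97718048095703), 14.452939987182617) [[ 435.63165 -114.30168]
 [ 460.83405 -212.08324]
 [ 703.72797 -149.47939]
 [ 678.5256   -51.69783]]
floor 2872 [ 0.55494194 -0.13374395  0.00821268]
flap tri [ 0.55488712 -0.13644813  0.02346768]
```

View pics/crop.png

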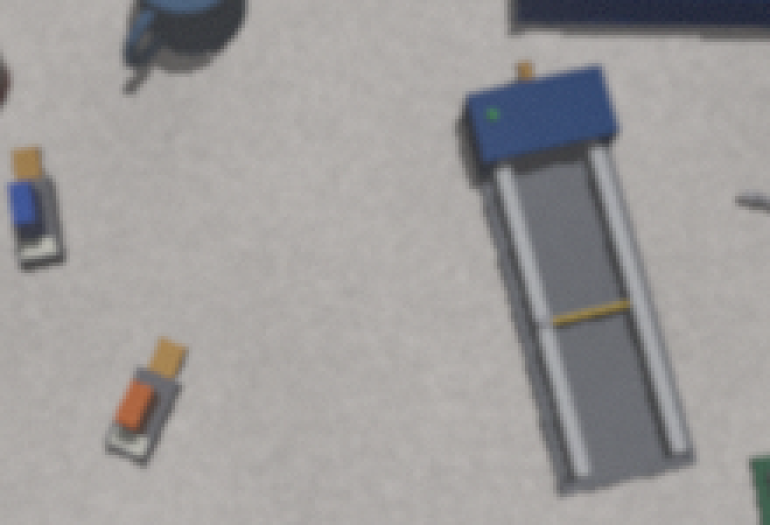

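The crop of the top view (3.5x) shows the orange handle at (135,405) with the nose at (168,357), the flap at (590,313), the hood at (545,110) and the open entry at about (630,465). The heights (70 mm handle, 50 mm hood, 8 mm floor) agree with the text. I'll go above the pod now.

drive_tool(
  commands=[
    [0.91,-0.92,0,0,0,0],
    [0.91,-0.92,0,0,0,0],
    [0.91,-0.92,0,0,0,0],
    [0.91,-0.92,0,0,0,0],
    [0.91,-0.92,0,0,0,0],
    [0.91,-0.92,0,0,0,0],
    [0.91,-0.92,0,0,0,0],
    [0.91,-0.92,0,0,0,0],
    [0.91,-0.92,0,0,0,0],
    [0.91,-0.92,0,0,0,0],
    [0.91,-0.92,0,0,0,0],
    [0.91,-0.92,0,0,0,0],
    [0.91,-0.92,0,0,0,0],
    [0.91,-0.92,0,0,0,0],
    [0,0,0,0,0,1],
    [0,0,0,0,0,1],
    [0,0,0,0,0,1],
    [0,0,0,0,0,1],
    [0,0,0,0,0,1],
    [0,0,0,0,0,1],
  ],
  gripper=0,
)

```text
time: 2.6
tool_pos: [0.4788, 0.1768, 0.2048]
ee_rot: [3.141, 0.001, -0.182]
wrist_force: [0.1, 0.3, -0.6]
width: 0.0939
finger_force: 0.0
```

drive_tool(
  commands=[
    [0,0,0,0,0,1],
    [0,0,0,0,0,0.97],
    [0,0,0,0,0,0],
    [0,0,0,0,0,0],
  ],
)

```text
time: 3.1
tool_pos: [0.479, 0.1768, 0.2051]
ee_rot: [3.141, 0.0, -0.374]
wrist_force: [0.1, 0.5, 0.5]
width: 0.0941
finger_force: 0.0
```

```bash
python3 - <<'E'
from h import *
o=get_obs();print(o['tool_pos'],o['ee_rot'],o['joint_positions'].round(2),o['wrist_force'])
s=snapshot('wrist');cv2.imwrite('pics/w1.png',s['image']);C=cloud(s)
import pickle;pickle.dump(s,open('w1.pkl','wb'))
hsv=cv2.cvtColor(s['image'],cv2.COLOR_BGR2HSV)
print('cam',-cam(s)[0].T@cam(s)[1])
for nm,lo,hi in(('orange',(3,150,90),(13,255,255)),('brass',(14,80,80),(28,255,255))):
    m=cv2.inRange(hsv,lo,hi);n,l,st,c=cv2.connectedComponentsWithStats(m)
    i=1+np.argmax(st[1:,4]);P=C[l==i];P=P[~np.isnan(P[:,0])]
    z=np.percentile(P[:,2],97);T=P[P[:,2]>z-.006];print(nm,st[i],c[i],z,len(T),T.mean(0).round(4),cv2.minAreaRect((T[:,:2]*1000).astype(np.float32)))
E
```

```text
[0.47903631 0.1768089  0.20514074] [ 3.14115598e+00  4.10587114e-04 -3.73866660e-01] [ 0.24 -0.    1.46 -0.    1.68  2.19] [0.05806491 0.46918591 0.47608242]
cam [0.54829143 0.14879284 0.38514194]
orange [269 185  14  28 377] [275.5862069  198.21220159] 0.07201201824391477 355 [0.479  0.1772 0.0707] ((478.3306884765625, 177.46890258789062), (14.585128784179688, 29.594219207763672), 68.85376739501953)
brass [134  63  26  26 387] [146.27648579  75.5994832 ] 0.021319707998285642 377 [0.6587 0.2686 0.0196] ((657.9988403320312, 269.0028381347656), (24.712411880493164, 19.808109283447266), 10.2271089553833)
```

View pics/w1.png

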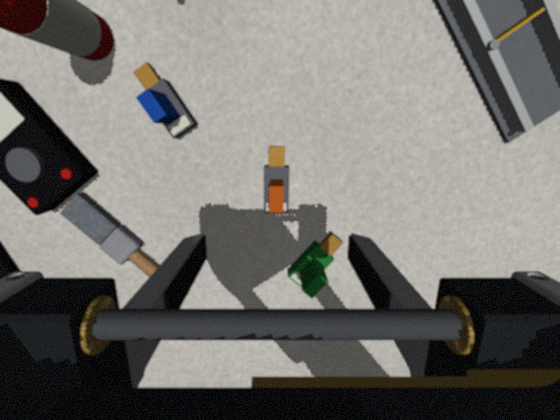

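The wrist view shows the orange handle at (276,198) with its nose straight up at (277,155), so the yaw fits. The green decoy at (315,268) is clear of the fingers. Descend and grip.

drive_tool(
  commands=[
    [0,0,0.8,0,0,0],
    [0,0,0.8,0,0,0],
    [0,0,0.8,0,0,0],
    [0,0,0.8,0,0,0],
    [0,0,0.6,0,0,0],
    [0,0,0.4,0,0,0],
    [0,0,0.18,0,0,0],
    [0,0,0,0,0,0],
  ],
)

```text
time: 4.15
tool_pos: [0.4793, 0.1769, 0.0303]
ee_rot: [3.142, -0.0, -0.375]
wrist_force: [-0.4, 0.2, 0.6]
width: 0.0943
finger_force: 0.0
```

drive_tool(
  commands=[
    [0,0,0,0,0,0],
    [0,0,0,0,0,0],
    [0,0,0,0,0,0],
    [0,0,0,0,0,0],
    [0,0,0,0,0,0],
    [0,0,0,0,0,0],
    [0,0,0,0,0,0],
  ],
  gripper=1,
)

```text
time: 5.03
tool_pos: [0.4792, 0.1768, 0.0302]
ee_rot: [3.141, 0.0, -0.375]
wrist_force: [0.4, 1.0, 0.3]
width: 0.0276
finger_force: 0.0
```

drive_tool(
  commands=[
    [0,0,0,0,0,0],
    [0,0,0,0,0,0],
    [0,0,0,0,0,0],
    [0,0,0,0,0,0],
  ],
)

```text
time: 5.52
tool_pos: [0.4792, 0.177, 0.0302]
ee_rot: [-3.141, -0.0, -0.375]
wrist_force: [0.7, 0.7, -1.1]
width: 0.0161
finger_force: 30.0
```

drive_tool(
  commands=[
    [0,0,-0.5,0,0,0],
    [0,0,-0.8,0,0,0],
    [0,0,-0.8,0,0,0],
    [0,0,-0.5,0,0,0],
    [0,0,0,0,0,0],
  ],
)

```text
time: 6.15
tool_pos: [0.48, 0.1769, 0.1355]
ee_rot: [-3.14, -0.002, -0.375]
wrist_force: [-0.4, -0.2, -2.9]
width: 0.0158
finger_force: 30.0
```

drive_tool(
  commands=[
    [0.31,0.77,0,0,0,0],
    [0.31,0.77,0,0,0,0],
    [0.31,0.77,0,0,0,0],
    [0.31,0.77,0,0,0,0],
    [0.31,0.77,0,0,0,0],
    [0.31,0.77,0,0,0,0],
    [0.31,0.77,0,0,0,0],
    [0.31,0.77,0,0,0,0],
    [0.31,0.77,0,0,0,0],
    [0.31,0.77,0,0,0,0],
    [0,0,0,0,0,-0.91],
    [0,0,0,0,0,-0.91],
    [0,0,0,0,0,-0.91],
    [0,0,0,0,0,-0.91],
    [0,0,0,0,0,-0.91],
    [0,0,0,0,0,-0.91],
    [0,0,0,0,0,-0.91],
    [0,0,0,0,0,0],
    [0,0,0,0,0,0],
  ],
)

```text
time: 8.52
tool_pos: [0.4811, -0.1549, 0.1331]
ee_rot: [-3.14, 0.002, 0.261]
wrist_force: [0.7, -0.1, -2.8]
width: 0.016
finger_force: 30.0
```

```bash
python3 - <<'E'
from h import *
o=get_obs();print(o['tool_pos'],o['ee_rot'],o['wrist_force'])
s=snapshot('wrist');cv2.imwrite('pics/w2.png',s['image']);C=cloud(s)
import pickle;pickle.dump(s,open('w2.pkl','wb'))
hsv=cv2.cvtColor(s['image'],cv2.COLOR_BGR2HSV)
O=np.array([.5541,-.1359]);y=.262;A=np.array([[np.cos(y),np.sin(y)],[-np.sin(y),np.cos(y)]])
P=C.reshape(-1,3);Q=np.c_[(P[:,:2]-O)@A.T*1000,P[:,2]*1000]
ok=~np.isnan(Q[:,0]);Q=Q[ok]; print(len(Q))
W=Q[(abs(Q[:,2]-28)<4)]
for sg in(1,-1):
    w=W[(W[:,1]*sg>24)&(W[:,1]*sg<48)]
    for lo,hi in((-110,-60),(-60,-20),(10,60),(60,110)):
        k=w[(w[:,0]>lo)&(w[:,0]<hi)]
        if len(k)>20: print(sg,lo,hi,len(k),np.percentile(k[:,1],[3,50,97]).round(1))
H=Q[(abs(Q[:,2]-50)<4)&(Q[:,0]>100)&(Q[:,0]<190)&(abs(Q[:,1])<70)]
if len(H)>30:print('hood',len(H),np.percentile(H,[1,99],axis=0).round(1),cv2.minAreaRect(H[:,:2].astype(np.float32)))
m=cv2.inRange(hsv,(20,80,80),(35,255,255)).ravel()[ok]>0
F=Q[m&(abs(Q[:,0])<15)&(abs(Q[:,1])<45)&(Q[:,2]>25)];print('flap',len(F),F.mean(0),cv2.minAreaRect(F[:,:2].astype(np.float32)))
fl=Q[(abs(Q[:,0]+40)<60)&(abs(Q[:,1])<25)&(Q[:,2]<20)];print('floor z',np.median(fl[:,2]))
for nm,lo,hi in(('orange',(3,150,90),(13,255,255)),('brass',(14,80,80),(28,255,255))):
    k=cv2.inRange(hsv,lo,hi).ravel()[ok]>0; k&=(Q[:,2]>70)
    P_=Q[k]
    if len(P_)>5: print(nm,len(P_),P_.mean(0),cv2.minAreaRect(P_[:,:2].astype(np.float32)),np.percentile(P_[:,2],[3,97]))
E
```

```text
[ 0.48107751 -0.15492602  0.13310576] [-3.14041859e+00  1.69609245e-03  2.60542624e-01] [ 0.67181342 -0.05966508 -2.79309729]
234308
1 -110 -60 479 [29.3 34.  38.9]
1 -60 -20 435 [28.4 33.3 38.2]
1 10 60 665 [27.3 32.3 37.2]
1 60 110 686 [26.8 31.7 36.4]
-1 -110 -60 485 [-40.5 -35.7 -30.8]
-1 -60 -20 433 [-41.2 -36.2 -31.4]
-1 10 60 670 [-42.3 -37.3 -32.6]
-1 60 110 691 [-43.1 -38.1 -33.4]
flap 201 [-1.51635123 -0.61326714 28.80732965] ((-1.4884763956069946, -0.8631935119628906), (56.9325065612793, 2.7537643909454346), 89.95140075683594)
floor z 8.756111591313713
orange 1224 [-76.91852705   0.31111797 173.7003422 ] ((-77.360595703125, 0.43521547317504883), (15.359241485595703, 29.274673461914062), 88.90519714355469) [172.69316459 174.72646261]
brass 1457 [-39.45526877   0.6090626  142.27676337] ((-56.49311447143555, 0.654266357421875), (22.568105697631836, 68.31732940673828), 88.94705963134766) [121.40625988 251.80894296]
```

View pics/w2.png

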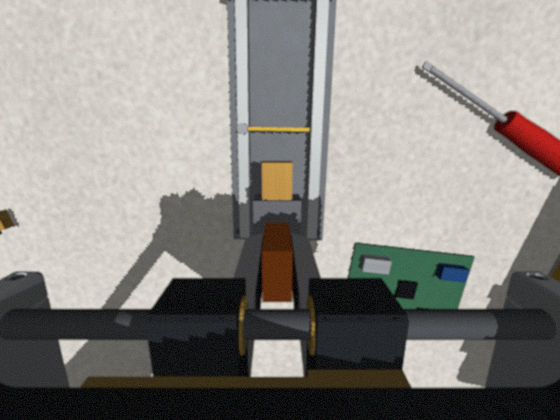

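The wrist view shows the pod (nose at (277,180)) above the channel, short of the flap at (278,129). The walls give a bay yaw of 0.248 and an origin of (0.553,-0.138). The floor is at 8 to 9 mm. Lower the pod into the entry.

drive_tool(
  commands=[
    [-0.03,0.04,0,0,0,0.13],
    [0,0,0.6,0,0,0],
    [0,0,0.6,0,0,0],
    [0,0,0.6,0,0,0],
    [0,0,0.35,0,0,0],
    [0,0,0.1,0,0,0],
    [0,0,0,0,0,0],
    [0,0,0,0,0,0],
  ],
)

```text
time: 9.57
tool_pos: [0.4818, -0.1574, 0.0455]
ee_rot: [3.14, -0.002, 0.249]
wrist_force: [-0.0, -0.0, -2.6]
width: 0.0162
finger_force: 30.0
```

drive_tool(
  commands=[
    [0,0,0.03,0,0,0],
    [0,0,0,0,0,0],
    [0,0,0,0,0,0],
  ],
)

```text
time: 9.95
tool_pos: [0.481, -0.157, 0.0432]
ee_rot: [3.141, -0.0, 0.249]
wrist_force: [0.7, -0.6, -3.1]
width: 0.0159
finger_force: 30.0
```

drive_tool(
  commands=[
    [0,0,0.05,0,0,0],
    [0,0,0.04,0,0,0],
    [0,0,0,0,0,0],
    [0,0,0,0,0,0],
  ],
)

```text
time: 10.45
tool_pos: [0.4809, -0.157, 0.0394]
ee_rot: [-3.142, 0.0, 0.249]
wrist_force: [0.2, -0.1, -2.8]
width: 0.0159
finger_force: 30.0
```

drive_tool(
  commands=[
    [0,0,0.025,0,0,0],
    [0,0,0,0,0,0],
    [0,0,0,0,0,0],
  ],
)

```text
time: 10.82
tool_pos: [0.4809, -0.157, 0.0385]
ee_rot: [3.142, -0.0, 0.249]
wrist_force: [0.6, 0.5, -3.2]
width: 0.016
finger_force: 30.0
```

drive_tool(
  commands=[
    [0,0,0.02,0,0,0],
    [0,0,0,0,0,0],
    [0,0,0,0,0,0],
  ],
)

```text
time: 11.2
tool_pos: [0.4811, -0.1571, 0.0382]
ee_rot: [3.141, -0.0, 0.249]
wrist_force: [-0.8, 0.8, 1.2]
width: 0.0155
finger_force: 30.0
```

Now resting on the floor (about 4 N). Slide through the flap.

drive_tool(
  commands=[
    [0.1,0,0,0,0,0],
    [0.2,0,0,0,0,0],
    [0.2,0,0,0,0,0],
    [0.2,0,0,0,0,0],
    [0.2,0,0,0,0,0],
    [0.2,0,0,0,0,0],
    [0.2,0,0,0,0,0],
    [0.2,0,0,0,0,0],
    [0.2,0,0,0,0,0],
  ],
)

```text
time: 12.32
tool_pos: [0.5467, -0.1419, 0.0382]
ee_rot: [3.139, 0.002, 0.248]
wrist_force: [-5.9, -3.1, 4.5]
width: 0.016
finger_force: 30.0
```

drive_tool(
  commands=[
    [0.2,0,0,0,0,0],
    [0.2,0,0,0,0,0],
    [0.2,0,0,0,0,0],
    [0.2,0,0,0,0,0],
    [0.2,0,0,0,0,0],
    [0.2,0,0,0,0,0],
    [0.2,0,0,0,0,0],
    [0.2,0,0,0,0,0],
    [0.1,0,0,0,0,0],
    [0,0,0,0,0,0],
    [0,0,0,0,0,0],
  ],
)

```text
time: 13.7
tool_pos: [0.614, -0.1247, 0.0382]
ee_rot: [3.138, -0.002, 0.249]
wrist_force: [-0.4, -5.1, 2.5]
width: 0.0156
finger_force: 30.0
```

```bash
cat >> h.py <<'E'
def bay(p):
    d=np.array(p[:2])-[.5532,-.1382];y=.248;c,s=np.cos(y),np.sin(y);return (np.array([c*d[0]+s*d[1],-s*d[0]+c*d[1]])*1000).round(1)
def st():
    o=get_obs();y=.248;f=o['wrist_force'];print('bay xy',bay(o['tool_pos']),'z',o['tool_pos'][2].round(4),'F bay',(f[0]*np.cos(y)+f[1]*np.sin(y)).round(1),(-f[0]*np.sin(y)+f[1]*np.cos(y)).round(1),f[2].round(1),'yaw',o['ee_rot'][2].round(4))
E
python3 - <<'E'
from h import *
st()
s=snapshot('scene');cv2.imwrite('pics/s2.png',cv2.resize(s['image'][150:290,140:300],None,fx=4,fy=4))
E
```

```text
bay xy [62.2 -1.9] z 0.0382 F bay -1.6 -4.9 2.5 yaw 0.2487
```

View pics/s2.png

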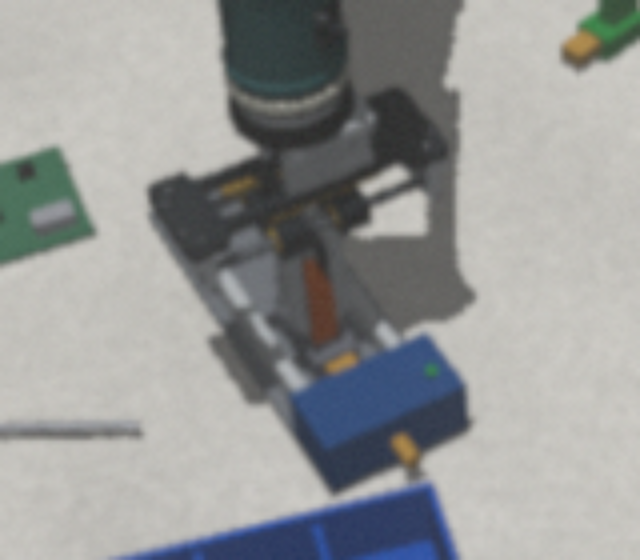

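The pod is upright in the channel at (320,300), with its nose (342,362) at the hood's mouth and the flap held open beside it. Probe for the slot.

drive_tool(
  commands=[
    [0.15,0,0,0,0,0],
    [0.1,0,0,0,0,0],
    [0.08,0,0,0,0,0],
    [0.06,0,0,0,0,0],
    [0.06,0,0,0,0,0],
    [0,0,0,0,0,0],
    [0,0,0,0,0,0],
  ],
)

```text
time: 14.62
tool_pos: [0.6301, -0.1196, 0.0382]
ee_rot: [3.141, 0.0, 0.249]
wrist_force: [-3.1, -4.9, 4.6]
width: 0.016
finger_force: 30.0
```

```bash
python3 -c "
from h import *
st()"
```

```text
bay xy [79.1 -0.8] z 0.0382 F bay -4.2 -4.0 4.6 yaw 0.2487
```

drive_tool(
  commands=[
    [0.05,0,0,0,0,0],
    [0.02,0,0,0,0,0],
    [0,0,0,0,0,0],
    [0,0,0,0,0,0],
  ],
)

```text
time: 15.12
tool_pos: [0.6325, -0.1189, 0.0382]
ee_rot: [3.141, 0.001, 0.249]
wrist_force: [-3.4, -4.3, 5.4]
width: 0.016
finger_force: 30.0
```

```bash
python3 -c "
from h import *
st()"
```

```text
bay xy [81.6 -0.8] z 0.0382 F bay -4.4 -3.3 5.4 yaw 0.2487
```

drive_tool(
  commands=[
    [0.05,0,0,0,0,0],
    [0.02,0,0,0,0,0],
    [0,0,0,0,0,0],
    [0,0,0,0,0,0],
  ],
)

```text
time: 15.62
tool_pos: [0.6352, -0.1183, 0.0382]
ee_rot: [3.141, 0.001, 0.249]
wrist_force: [-4.5, -3.8, 5.2]
width: 0.016
finger_force: 30.0
```

```bash
python3 -c "
from h import *
st()"
```

```text
bay xy [84.4 -0.8] z 0.0382 F bay -5.3 -2.6 5.2 yaw 0.2487
```

drive_tool(
  commands=[
    [0.05,0,0,0,0,0],
    [0.03,0,0,0,0,0],
    [0,0,0,0,0,0],
    [0,0,0,0,0,0],
  ],
)

```text
time: 16.12
tool_pos: [0.6384, -0.1175, 0.0382]
ee_rot: [3.141, 0.001, 0.249]
wrist_force: [-3.9, -4.8, 5.3]
width: 0.0158
finger_force: 30.0
```

```bash
python3 -c "
from h import *
st()"
```

```text
bay xy [87.7 -0.8] z 0.0382 F bay -4.9 -3.7 5.3 yaw 0.2487
```

No rise in force at 10 mm past the face, so the nose is in the slot. Continue home gently.

drive_tool(
  commands=[
    [0.05,0,0,0,0,0],
    [0.05,0,0,0,0,0],
    [0.05,0,0,0,0,0],
    [0,0,0,0,0,0],
    [0,0,0,0,0,0],
  ],
)

```text
time: 16.75
tool_pos: [0.6445, -0.1148, 0.0382]
ee_rot: [-3.141, -0.0, 0.249]
wrist_force: [-3.6, -2.2, 5.3]
width: 0.0158
finger_force: 30.0
```

drive_tool(
  commands=[
    [0.04,0,0,0,0,0],
    [0.02,0,0,0,0,0],
    [0,0,0,0,0,0],
    [0,0,0,0,0,0],
  ],
)

```text
time: 17.25
tool_pos: [0.6465, -0.114, 0.0382]
ee_rot: [-3.14, 0.0, 0.249]
wrist_force: [-4.7, -1.5, 6.0]
width: 0.0159
finger_force: 30.0
```

```bash
python3 -c "
from h import *
st()"
```

```text
bay xy [96.4  0.6] z 0.0382 F bay -4.9 -0.3 6.0 yaw 0.2489
```

drive_tool(
  commands=[
    [0.03,0,0,0,0,0],
    [0,0,0,0,0,0],
    [0,0,0,0,0,0],
  ],
)

```text
time: 17.62
tool_pos: [0.6476, -0.1136, 0.0382]
ee_rot: [-3.14, 0.0, 0.249]
wrist_force: [-2.6, -1.5, 5.6]
width: 0.0158
finger_force: 30.0
```

drive_tool(
  commands=[
    [0.03,0,0,0,0,0],
    [0,0,0,0,0,0],
    [0,0,0,0,0,0],
  ],
)

```text
time: 18.0
tool_pos: [0.6485, -0.1133, 0.0382]
ee_rot: [-3.14, 0.001, 0.249]
wrist_force: [-4.6, -1.2, 6.2]
width: 0.0157
finger_force: 30.0
```

```bash
python3 -c "
from h import *
st()"
```

```text
bay xy [98.4  0.7] z 0.0382 F bay -4.8 -0.0 6.2 yaw 0.2488
```

drive_tool(
  commands=[
    [0.03,0,0,0,0,0],
    [0,0,0,0,0,0],
    [0,0,0,0,0,0],
  ],
)

```text
time: 18.38
tool_pos: [0.649, -0.1132, 0.0383]
ee_rot: [-3.14, 0.002, 0.249]
wrist_force: [-6.1, -2.3, 7.6]
width: 0.016
finger_force: 30.0
```

drive_tool(
  commands=[
    [0.03,0,0,0,0,0],
    [0,0,0,0,0,0],
    [0,0,0,0,0,0],
  ],
)

```text
time: 18.75
tool_pos: [0.6496, -0.1131, 0.0383]
ee_rot: [-3.139, 0.004, 0.249]
wrist_force: [-7.4, -2.8, 8.7]
width: 0.0161
finger_force: 30.0
```

```bash
python3 - <<'E'
from h import *
st()
s=snapshot('scene');cv2.imwrite('pics/s3.png',cv2.resize(s['image'][170:280,170:280],None,fx=5,fy=5))
E
```

```text
bay xy [99.6  0.7] z 0.0383 F bay -7.9 -0.9 8.7 yaw 0.2486
```

View pics/s3.png

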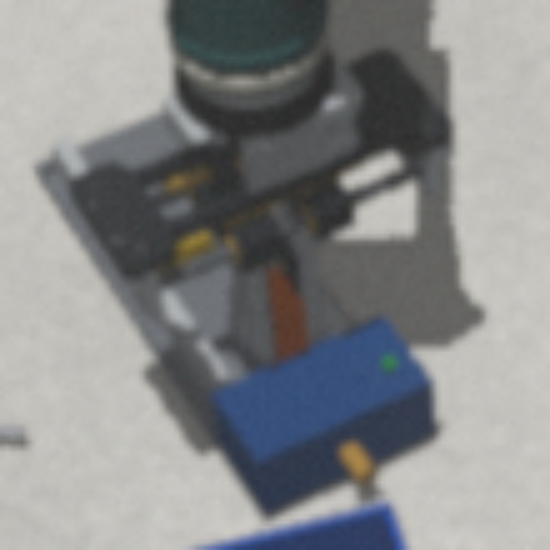

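The nose is under the hood. The yellow flap, seen at (190,243), lies across the channel behind the pod, and the force is now rising as the jaws give. One more gentle push to seat it.

drive_tool(
  commands=[
    [0.04,0,0,0,0,0],
    [0,0,0,0,0,0],
    [0,0,0,0,0,0],
  ],
)

```text
time: 19.18
tool_pos: [0.6504, -0.1129, 0.0383]
ee_rot: [-3.139, 0.006, 0.249]
wrist_force: [-10.0, -1.4, 10.4]
width: 0.0156
finger_force: 30.0
```

drive_tool(
  commands=[
    [0.03,0,0,0,0,0],
    [0,0,0,0,0,0],
    [0,0,0,0,0,0],
  ],
)

```text
time: 19.55
tool_pos: [0.6508, -0.1128, 0.0384]
ee_rot: [-3.139, 0.007, 0.248]
wrist_force: [-11.0, -1.9, 10.8]
width: 0.0158
finger_force: 30.0
```

```bash
python3 -c "
from h import *
st()"
```

```text
bay xy [100.9   0.7] z 0.0384 F bay -11.1 0.8 10.8 yaw 0.2484
```

drive_tool(
  commands=[
    [-0.04,0,0,0,0,0],
    [-0.04,0,0,0,0,0],
    [0,0,0,0,0,0],
    [0,0,0,0,0,0],
  ],
)

```text
time: 20.05
tool_pos: [0.6506, -0.1128, 0.0382]
ee_rot: [-3.14, 0.001, 0.249]
wrist_force: [-3.9, -1.1, 6.3]
width: 0.0157
finger_force: 30.0
```

```bash
python3 -c "
from h import *
st()"
```

```text
bay xy [100.6   0.7] z 0.0382 F bay -4.1 -0.1 6.3 yaw 0.2489
```

drive_tool(
  commands=[
    [0,0,0,0,0,0],
    [0,0,0,0,0,0],
    [0,0,0,0,0,0],
    [0,0,0,0,0,0],
    [0,0,0,0,0,0],
    [0,0,0,0,0,0],
    [0,0,0,0,0,0],
    [0,0,0,0,0,0],
  ],
  gripper=0,
)

```text
time: 21.05
tool_pos: [0.6511, -0.1138, 0.0377]
ee_rot: [3.141, -0.0, 0.249]
wrist_force: [0.0, 0.5, -0.7]
width: 0.092
finger_force: 0.0
```

drive_tool(
  commands=[
    [0,0,-0.3,0,0,0],
    [0,0,-0.6,0,0,0],
    [0,0,-0.8,0,0,0],
    [0,0,-0.8,0,0,0],
    [0,0,-0.8,0,0,0],
    [-0.8,0,-0.5,0,0,0],
    [-0.9,0,0,0,0,0],
    [-0.9,0,0,0,0,0],
    [-0.8,0,0,0,0,0],
    [0,0,0,0,0,0],
    [0,0,0,0,0,0],
  ],
)

```text
time: 22.42
tool_pos: [0.5202, -0.1472, 0.1905]
ee_rot: [3.141, -0.002, 0.249]
wrist_force: [0.1, 0.7, -0.2]
width: 0.0941
finger_force: 0.0
```

```bash
python3 - <<'E'
from h import *
st()
s=snapshot('wrist');cv2.imwrite('pics/w3.png',s['image']);C=cloud(s)
hsv=cv2.cvtColor(s['image'],cv2.COLOR_BGR2HSV)
for nm,lo,hi,z0 in(('orange',(3,150,90),(13,255,255),.07),('flap',(20,80,80),(35,255,255),.022)):
    P=C[(cv2.inRange(hsv,lo,hi)>0)&(C[...,2]>z0)&(C[...,2]<.09)]
    if len(P): Q=np.array([bay(p) for p in P]);print(nm,len(P),Q.mean(0),P[:,2].mean(),cv2.minAreaRect(Q.astype(np.float32)))
E
```

```text
bay xy [-34.2  -0.7] z 0.1905 F bay 0.3 0.7 -0.2 yaw 0.2488
orange 610 [95.44098361  0.82852459] 0.07862356511254102 ((95.6500015258789, 0.8499999046325684), (15.09999942779541, 29.300003051757812), 90.0)
flap 154 [0.03116883 1.88701299] 0.028470817234952393 ((0.10000002384185791, 1.0), (56.599998474121094, 3.0), 90.0)
```

View pics/w3.png

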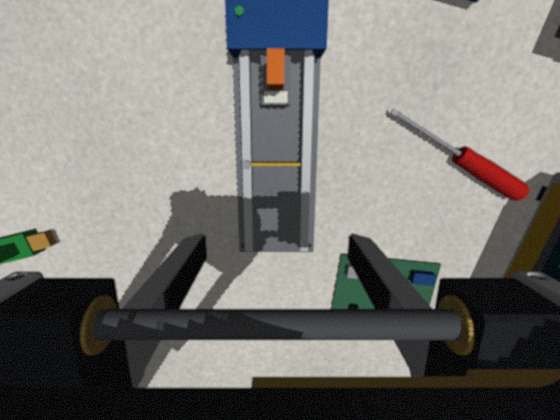

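The picture shows the pod home: its handle is at (275,67), which is bay x = 95.6 mm against 96. It stands level, and the flap is shut at (275,164). The gripper is clear. Handing in.

```bash
python3 -c "
from h import *
print(close_job())"
```

```text
the job is handed in; nothing more can be done
None
```

The job is handed in: the orange-handled pod sits home in the slot (measured at bay x = 95.6 mm against 96 mm), the flap is shut behind it, and the gripper is open and clear; the largest force seen while pushing was about 11 N.

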